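# Swap the empty pepper ramekin behind the sauce bottles

## Task

The pepper ramekin on the back step of the sauce stand is empty: stand both squeeze bottles on the steel tray to get at it, put the empty ramekin into the grey wash-up tub and only then set the full pepper ramekin on the step in its place. Then put each bottle back into the same collar it came from. Keep the bottles and ramekins upright all the way, and leave the salt ramekin and the kitchen timer where they are.

Things in the scene. Friction and masses are not known exactly. Their poses are not given: they have to be found in the camera images.
- sauce_stand: Fixed steel stand, 136 x 232 mm. Origin: table level below the centre of the round step; +x to its back, z up. Step: face at z 56 mm, thin lip of 78 mm inner diameter rising 7 mm; back sheet from x 45 mm, 136 mm wide, 104 mm high. Two bottle collars at x -36, y +69 and -69 mm: floor z 4 mm, bore 69 mm, above z 36 mm flaring to 79 mm at the top, z 48 mm.
- red_bottle: Red squeeze bottle, white cap and nozzle; starts in one of the collars. Round, 211 mm high, about 0.36 kg. Origin: centre of its underside, z up. Body 59 mm across up to 152 mm, white cap 38 mm across from 152 to 172 mm, nozzle 19 mm across and narrowing from there to 211 mm. Easily held by the cap.
- yellow_bottle: Yellow (oil) squeeze bottle, same shape and size as the red one; starts in the other collar. Origin: centre of its underside, z up.
- empty_ramekin: Empty cream ramekin, starts on the step of the stand, behind and between the bottles. About 0.12 kg, 38 mm high, 60 mm across at the foot, 66 mm at the rim, wall 3.5 mm. Origin: centre of its underside, z up.
- pepper_ramekin: Cream ramekin full of dark ground pepper, starts on the table before the stand. About 0.12 kg, 38 mm high, 60 mm across at the foot, 66 mm at the rim. Origin: centre of its underside, z up.
- steel_tray: Fixed flat steel tray, 260 mm along its x, 160 mm along its y, rim 16 mm high. Origin: centre of its underside; floor at z = 3 mm, 254 x 154 mm inside. It and the tub stand on either side of the robot's midline, changing sides.
- wash_tub: Fixed grey plastic wash-up tub, 240 mm along its x, 170 mm along its y, walls 4 mm thick and 53 mm high. Origin: centre of its underside; floor at z = 4 mm. A used peeler lies in it along the +y wall (fixed, takes y from 40 to 76 mm, 18 mm high); the rest of the floor is free.
- salt_ramekin: Cream ramekin full of pale salt, 66 mm across, 38 mm high, a bystander. Origin: centre of its underside.
- kitchen_timer: Domed red kitchen timer, 67 mm across, 54 mm high, a bystander. Origin: centre of its underside.
Not all that is in view belongs to the job. There is more than one size of the red_bottle; the job needs the larger. Of the things that look like the yellow_bottle, take the one that is farthest from the robot's base at the start.

How it is judged:
On the way, in this order (a step that is already met when the one before it is completed fails the run):
1. both squeeze bottles stand on the steel tray, released (x of red_bottle in the frame of steel_tray between -0.127 and 0.127 m and y of red_bottle in the frame of steel_tray between -0.077 and 0.077 m and z of red_bottle in the frame of steel_tray between -0.002 and 0.008 m and angle between each of red_bottle, yellow_bottle's own z axis and vertical below 0.12 rad and linear speed of each of red_bottle, yellow_bottle below 0.03 m/s and contact force between each of red_bottle, yellow_bottle and the fingers below 0.1 N and x of yellow_bottle in the frame of steel_tray between -0.127 and 0.127 m and y of yellow_bottle in the frame of steel_tray between -0.077 and 0.077 m and z of yellow_bottle in the frame of steel_tray between -0.002 and 0.008 m), for 0.2 s.
2. the empty ramekin stands in the wash-up tub, released, the bottles still on the tray (all of step 1 and x of empty_ramekin in the frame of wash_tub between -0.1 and 0.1 m and y of empty_ramekin in the frame of wash_tub between -0.07 and 0.07 m and z of empty_ramekin in the frame of wash_tub between -0.002 and 0.01 m and angle between empty_ramekin's own z axis and vertical below 0.12 rad and linear speed of empty_ramekin below 0.03 m/s and contact force between empty_ramekin and the fingers below 0.1 N), for 0.2 s.
3. the full pepper ramekin stands on the step of the stand, released, the bottles still on the tray (all of step 2 and horizontal distance between pepper_ramekin and sauce_stand below 0.012 m and z of pepper_ramekin in the frame of sauce_stand between 0.05 and 0.06 m and angle between pepper_ramekin's own z axis and vertical below 0.12 rad and linear speed of pepper_ramekin below 0.03 m/s and contact force between pepper_ramekin and the fingers below 0.1 N), for 0.2 s.
At the end, for the whole second after the job is handed in: Each bottle stands in the collar it started in (within 12 mm of its start), the full pepper ramekin stands on the step within its lip (within 12 mm of the centre), the empty ramekin stands on the floor of the wash-up tub; all upright within 0.12 rad, released and at rest (distance of each of red_bottle, yellow_bottle from where it was at the start of the episode below 0.012 m and angle between each of red_bottle, yellow_bottle, pepper_ramekin, empty_ramekin's own z axis and vertical below 0.12 rad and linear speed of each of red_bottle, yellow_bottle, pepper_ramekin, empty_ramekin below 0.03 m/s and contact force between each of red_bottle, yellow_bottle, pepper_ramekin, empty_ramekin and the fingers below 0.1 N and horizontal distance between pepper_ramekin and sauce_stand below 0.012 m and z of pepper_ramekin in the frame of sauce_stand between 0.05 and 0.06 m and x of empty_ramekin in the frame of wash_tub between -0.1 and 0.1 m and y of empty_ramekin in the frame of wash_tub between -0.07 and 0.07 m and z of empty_ramekin in the frame of wash_tub between -0.002 and 0.01 m); the robot touches nothing.
It fails at once if a bottle or a ramekin is tipped more than 0.5 rad (angle between any of red_bottle, yellow_bottle, empty_ramekin, pepper_ramekin's own z axis and vertical above 0.5 rad).
It fails at once if the salt ramekin or the kitchen timer is shifted more than 20 mm (distance of any of salt_ramekin, kitchen_timer from where it was at the start of the episode above 0.02 m).
It also fails if it takes over 120 s, if anything falls off the work surface, if the arm or the gripper's body presses on something with over 40 N, if the wrist force passes 120 N, or if a joint passes its speed limit or range.

## Robot

A 6-joint arm with a two-finger parallel gripper is mounted at the origin on a cart in front of the work surface, level with it; the furniture and walls round the work are solid. World frame = base frame: x ahead of the robot, y to its left, z up, the work surface at z = 0. Lengths are in m, angles in rad, forces in N, time in s.
With the tool pointing down it reaches from about 0.35 to 0.975 m from the base axis. Payload 4.9 kg.
Tool frame: the origin (TCP) lies on the front face of the gripper's body, between the roots of the fingers; the fingertips stand ctrl.finger_overhang ahead of it and the grasp point (between the pads) lies 54 mm ahead of it (ctrl.finger_overhang is the distance from the TCP to the fingertips, in m); z points along the fingers, y is the line along which they close (so a half turn about z gives the same grasp; the last joint's range is limited). The gripper opens to 85 mm and grips with 20 to 120 N. Pads are 22 mm wide; open, the fingers measure 114 mm over their backs; the gripper's body (76 mm by 85 mm) begins 54 mm behind the grasp point. The pads swing forward as they close: fully open they stand 13 mm farther back than shut.
Start: joints at [-1.305, 0.053, 1.613, -0, 1.476, -0.119], TCP at [0.235, -0.579, 0.304] pointing down, gripper open.
Joint ranges: [-3.01, 3.01], [-1.01, 2.22], [0.06, 2.58], [-1.02, 4.17], [0.09, 2.62], [-3.14, 3.14]. Speed limits (rad/s): [2.57, 2.57, 3.14, 3.14, 3.14, 3.14].

## Interface

Orientations are given as a rotation vector (axis times angle).
In Python, from station import ctrl, vision gives the robot as it stands. The module is installed in compiled form; this text tells all that it offers.
- The arm moves only by the tool drive_tool, never from a script. Its argument "rows" is a list of rows, each a list of 2 entries, a list of its own where there are three numbers: the shift along the tool's x, y, z in m, then the turn about the tool's z in rad. A call has 1 to 10 rows; each row shifts and turns the commanded pose from where the row before left it, along the tool's axes as they then stand; what a row does not reach is not made up. A row lasts 1/10 s, in which the tool goes at most 50 mm and 8.59 degrees, less where a joint would pass 70% of its speed; a pose out of reach is approached as far as the arm can. A call with a gripper value outside its range is refused whole. "jaw" is the closure, from 0 (fully open) to 1 (shut), set as the call begins (left out, the last holds). The fingers move at their own pace and stop on an object; "grip_force" is the grip in N (left out, the last holds). Time passes only in rows, so rows that do not move let the fingers close. It gives the time, the measured TCP pose, the force, the opening and the grip force at its end, in the units of the state.
- ctrl.get_obs(): the state, without advancing time (a new reading comes with each control period).
- vision.get_image(name): name is "scene" or "top" or "wrist"; returns a dict with "image" (384x512x3 uint8, blue, green, red), "vertical_fov" (degrees; the focal length in pixels is half the picture's height over the tangent of half this angle, whatever the lens; pixels are square), "cx", "cy" (the principal point, pixels), "R" (3x3) and "t" (3): a world point X has camera coordinates R X + t. Camera axes: x right, y down, z forward; pixel columns grow to the right and rows downward; lengths in m; the calibration is good to about 2 mm. A picture is of the moment at which its call begins. There is no depth.
- ctrl.finish_job(): hands the job in; it is judged then, once.
The state is a dict: "t": time; "q": joint angles; "dq": joint speeds; "effort": joint torques, N m; "tool_pos": TCP position; "tool_rot": TCP orientation; "contact_force": force on the tool from outside, world axes, zero at the start; "wrist_torque": the same for the moment, N m; "opening": finger opening in m; "grip_force": force on a finger pad.
Only numpy, scipy, OpenCV 4.12 (cv2) and the standard library are available. Lean on these libraries where they do the work, as an engineer would, in place of code of your own. Each camera call takes 0.05 s, during which the arm holds its last target. There are 200 camera calls.

## Working session

There is one attempt and no reset: what is moved stays moved. The work goes in short steps, Python scripts to look and compute and a tool call to move; the robot and the scene stay as the last step left them, time stands still between calls to the robot, and variables do not carry over. Pictures are saved under pics/ and viewed, at most 14 in all, crops included, and the job is handed in when it is done.

Besides the shell and the picture viewer there is one more tool, called after "Emit:" by a JSON object that holds its "name" and its "arguments", one argument or row to a line. drive_tool: Moves the arm, as the interface text tells. Its arguments: {"type":"object","properties":{"rows":{"type":"array","items":{"type":"array"}},"jaw":{"type":"number"},"grip_force":{"type":"number"}},"required":["rows"]}

```bash
mkdir -p pics; ls; cat > h.py <<'E'
import numpy as np, cv2
from station import ctrl, vision
def grab(n,f=None):
    d=vision.get_image(n)
    if f: cv2.imwrite('pics/'+f,d['image'])
    return d
def ray(d,u,v):
    f=192/np.tan(np.radians(d['vertical_fov'])/2)
    R=np.array(d['R']);t=np.array(d['t'])
    return -R.T@t, R.T@np.array([(u-d['cx'])/f,(v-d['cy'])/f,1])
def onz(d,u,v,z):
    c,r=ray(d,u,v); return c+r*(z-c[2])/r[2]
def proj(d,X):
    f=192/np.tan(np.radians(d['vertical_fov'])/2)
    p=np.array(d['R'])@np.array(X)+np.array(d['t']); return p[:2]/p[2]*f+[d['cx'],d['cy']]
E
python3 - <<'E'
from h import *
import pickle
o=ctrl.get_obs(); print(o, ctrl.finger_overhang)
D={}
for n in ['scene','top','wrist']:
    D[n]=grab(n,n+'0.png'); print(n,D[n]['vertical_fov'],D[n]['cx'],D[n]['cy'],np.round(ray(D[n],256,192),3))
pickle.dump(D,open('d0.pkl','wb'))
E
```

```text
pics
{'t': 0.0, 'q': array([-1.30499498e+00,  5.33956634e-02,  1.61428148e+00,  1.78029821e-05,
        1.47601361e+00, -1.18986065e-01]), 'dq': array([ 0.00055548, -0.0002612 , -0.00270364, -0.00154317, -0.00114198,
       -0.0007559 ]), 'effort': array([ 6.87540833e-04, -3.93678689e+01, -3.70177138e+01, -9.96902827e-05,
        7.09900531e-03, -1.05230879e-05]), 'tool_pos': array([ 0.23448884, -0.57883731,  0.30264629]), 'tool_rot': array([-3.08157361e+00, -6.00297768e-01,  2.13807598e-04]), 'contact_force': array([-1.03162194,  0.21812939, -0.16568079]), 'wrist_torque': array([0.03233452, 0.0221131 , 0.0343532 ]), 'grip_force': 0.0, 'opening': 0.08553839175674778} 0.0726
scene 51.780534157587816 253.14402897791624 190.90873126319974 [[ 0.169  0.82   0.823]
 [ 0.343 -0.701 -0.626]]
top 42.50391713980896 254.86588010150342 186.2626038406733 [[ 4.640e-01 -3.600e-02  1.482e+00]
 [ 6.300e-02  1.000e-03 -9.980e-01]]
wrist 61.02878309747217 253.65295643207682 193.04227688838145 [[ 0.31  -0.548  0.373]
 [-0.288 -0.123 -0.95 ]]
```

View pics/scene0.png

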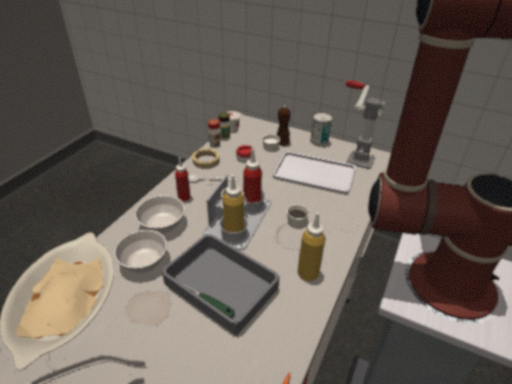

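View pics/top0.png

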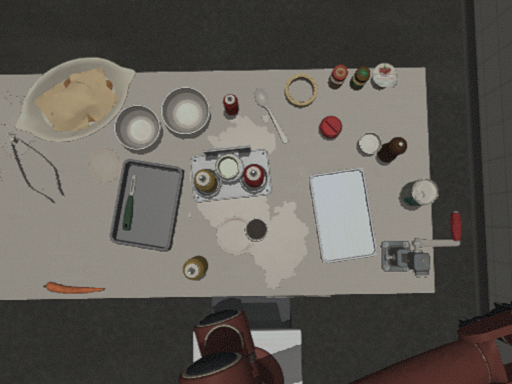

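Top view: stand near (231,175) with the yellow bottle (206,180) and the red (254,177), empty ramekin (229,167), pepper (257,229), tray (342,215), tub (147,205), salt (369,144), timer (331,127). The yellow decoy is at (195,268) and the small red bottle at (231,104).

```bash
python3 - <<'E'
from h import *
import pickle
D=pickle.load(open('d0.pkl','rb')); d=D['top']; im=d['image']
c=cv2.resize(im[135:285,105:305],None,fx=4,fy=4,interpolation=cv2.INTER_CUBIC)
cv2.imwrite('pics/c.png',cv2.convertScaleAbs(c,alpha=1.5,beta=10))
hsv=cv2.cvtColor(im,cv2.COLOR_BGR2HSV)
# tray: bright bluish; largest contour right part
def rect(mask,z,name):
    cs,_=cv2.findContours(mask,cv2.RETR_EXTERNAL,cv2.CHAIN_APPROX_NONE); c=max(cs,key=cv2.contourArea)
    r=cv2.minAreaRect(c); b=cv2.boxPoints(r)
    P=np.array([onz(d,*p,z) for p in b]); e=np.linalg.norm(np.roll(P,-1,0)-P,axis=1)
    k=np.argmax(e); v=np.roll(P,-1,0)[k]-P[k]
    print(name,'px',np.round(r[0]),'centre',P.mean(0).round(3),'sides',e.round(3),'long yaw',np.degrees(np.arctan2(v[1],v[0])).round(1))
g=cv2.cvtColor(im,cv2.COLOR_BGR2GRAY); print('tray/tub/table vals',im[215,342],im[205,160],im[150,300])
m=np.zeros_like(g); m[160:270,300:385]=255
t=im.astype(int); mk=((t[:,:,0]>=t[:,:,2]+3)&(g>150)).astype(np.uint8)*255
rect(mk&m,0.016,'tray')
m[:]=0; m[150:260,100:192]=255
rect(((g<115)).astype(np.uint8)*255&m,0.053,'tub')
for (u,v,z,n) in [(206,180,.211,'y'),(254,177,.211,'r'),(229,167,.094,'empty'),(257,229,.038,'pep'),(369,144,.038,'salt'),(331,127,.054,'timer'),(195,268,.2,'decoy')]: print(n,onz(d,u,v,z).round(3))
E
```

```text
tray/tub/table vals [184 186 179] [111 112 113] [135 143 148]
tray px [342. 215.] centre [ 0.484 -0.288  0.016] sides [0.156 0.25  0.154 0.25 ] long yaw -173.1
tub px [147. 205.] centre [0.523 0.282 0.053] sides [0.25  0.187 0.25  0.185] long yaw -9.3
y [0.578 0.093 0.211]
r [ 0.583 -0.031  0.211]
empty [0.624 0.04  0.094]
pep [ 0.447 -0.036  0.038]
salt [ 0.691 -0.371  0.038]
timer [ 0.741 -0.258  0.054]
decoy [0.352 0.125 0.2  ]
```

View pics/c.png

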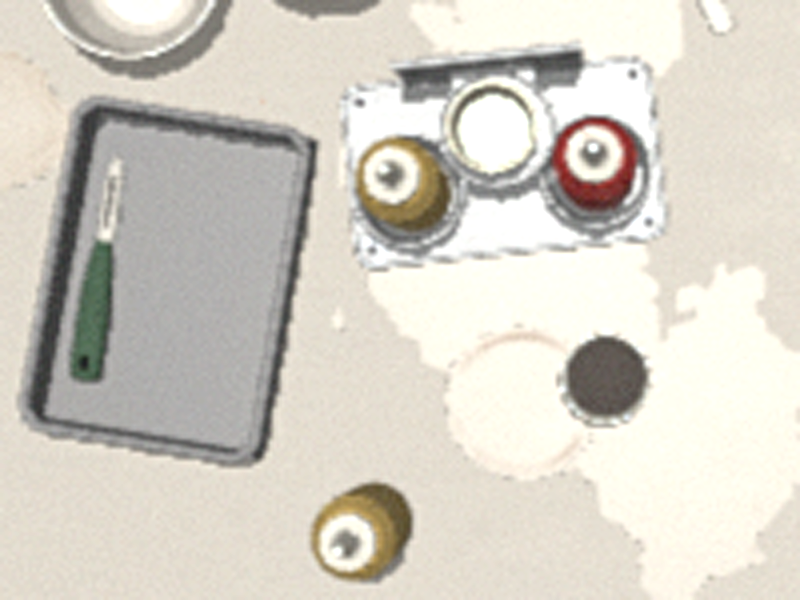

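Crop: yellow cap centre (391,174), red cap (594,153), empty ramekin rim (494,128), pepper (605,380), stand plate corners (342,88),(655,60),(662,245),(368,268). The peeler lies on the tub's left (+y) side. I'll convert these to positions and check their spacing.

```bash
cat >> h.py <<'E'
def to(x,y,z,yaw=None):
    """tool-axis shift from the present pose to world x,y,z (TCP) and turn to tool-x yaw (deg)"""
    from scipy.spatial.transform import Rotation as Ro
    o=ctrl.get_obs(); R=Ro.from_rotvec(o['tool_rot']).as_matrix()
    cur=np.degrees(np.arctan2(R[1,0],R[0,0]))
    print('pos',o['tool_pos'].round(4),'yaw',cur.round(1),'q6',o['q'][5].round(2),'shift',(R.T@(np.array([x,y,z])-o['tool_pos'])).round(4), '' if yaw is None else ('turn rad',np.radians(-(yaw-cur)).round(3),'then shift', end_shift(o,yaw,[x,y,z])))
def end_shift(o,yaw,p):
    c,s=np.cos(np.radians(yaw)),np.sin(np.radians(yaw)); R=np.array([[c,s,0],[s,-c,0],[0,0,-1]])
    return (R.T@(np.array(p)-o['tool_pos'])).round(4)
E
python3 - <<'E'
from h import *
import pickle
D=pickle.load(open('d0.pkl','rb')); d=D['top']
w=lambda u,v,z: onz(d,u/4+105-.375,v/4+135-.375,z)
y=w(391,174,.176); r=w(594,153,.176); e=w(494,128,.094); p=w(605,380,.038)
print('y',y,'r',r,'e',e,'p',p)
v=y-r; print('dist',np.linalg.norm(v[:2]),'yaw',np.degrees(np.arctan2(-v[0],v[1])))
yaw=np.arctan2(-v[0],v[1]); m=(y+r)/2
print('step from bottles',m[:2]+.036*np.array([np.cos(yaw),np.sin(yaw)]))
C=np.array([w(*q,.003) for q in [(342,88),(655,60),(662,245),(368,268)]]); print(C.round(3),np.linalg.norm(np.roll(C,-1,0)-C,axis=1))
# masks second check
im=d['image']; hsv=cv2.cvtColor(im,cv2.COLOR_BGR2HSV)
g=cv2.cvtColor(im,cv2.COLOR_BGR2GRAY); mk=np.zeros_like(g); mk[212:246,240:275]=(g[212:246,240:275]<85)*255
M=cv2.moments(mk,True); print('pepper dark',M['m10']/M['m00'],M['m01']/M['m00'],onz(d,M['m10']/M['m00'],M['m01']/M['m00'],.033))
to(.4,-.4,.45)
# scene cross check of predicted cap positions, grinder height via 2 views
s=D['scene']; print([proj(s,np.append(q[:2],.176)).round() for q in (y,r)])
E
```

```text
y [0.58586142 0.10654399 0.176     ] r [ 0.59747309 -0.02856766  0.176     ] e [0.62488177 0.04233688 0.094     ] p [ 0.44525849 -0.03290261  0.038     ]
dist 0.135609686806716 yaw 4.912001373546734
step from bottles [0.62753504 0.04207069]
[[ 0.668  0.162  0.003]
 [ 0.685 -0.075  0.003]
 [ 0.545 -0.077  0.003]
 [ 0.532  0.143  0.003]] [0.23728639 0.14000919 0.22113857 0.13755842]
pepper dark 256.14516129032256 228.7741935483871 [ 0.447659   -0.03372415  0.033     ]
pos [ 0.2345 -0.5789  0.303 ] yaw 22.0 q6 -0.12 shift [ 0.2206 -0.104  -0.1468] 
[array([233., 187.]), array([252., 161.])]
```

Emit:
{"name": "drive_tool", "arguments": {
  "rows": [
    [[0,0,-0.05],0],
    [[0,0,-0.05],0],
    [[0,0,-0.04],0],
    [[0.0387,-0.0266,0],0],
    [[0.0387,-0.0266,0],0],
    [[0.0387,-0.0266,0],0],
    [[0.0387,-0.0266,0],0],
    [[0.0387,-0.0266,0],0],
    [[0.0387,-0.0266,0],0],
    [[0.0387,-0.0266,0],0]
  ],
  "jaw": 0,
  "grip_force": 60
}}

```text
t: 1.15
tool_pos: [0.4164, -0.3032, 0.4436]
tool_rot: [-3.084, -0.6, 0.0]
contact_force: [0.4, 0.3, -0.0]
opening: 0.0853
grip_force: 0.0
```

Emit:
{"name": "drive_tool", "arguments": {
  "rows": [
    [[0.0387,-0.0266,0],0],
    [[0.0387,-0.0266,0],0],
    [[0.0387,-0.0266,0],0],
    [[0.0387,-0.0266,0],0],
    [[0.0387,-0.0266,0],0],
    [[0.0,0.0,0],0],
    [[0.0,0,0],0]
  ]
}}

```text
t: 1.85
tool_pos: [0.5455, -0.1081, 0.4433]
tool_rot: [-3.083, -0.604, 0.002]
contact_force: [-0.7, 0.5, -0.4]
opening: 0.0853
grip_force: 0.0
```

```bash
python3 - <<'E'
from h import *
import pickle
to(.597,-.03,.32,5)
d=grab('wrist','w1.png'); pickle.dump(d,open('w1.pkl','wb'))
print([proj(d,q).round() for q in [(.597,-.03,.215),(.585,.107,.215),(.627,.042,.094)]])
E
```

```text
pos [ 0.5455 -0.1081  0.4433] yaw 22.2 q6 0.85 shift [ 0.0773 -0.0529  0.1232] ('turn rad', np.float64(0.3), 'then shift', array([ 0.0581, -0.0733,  0.1233]))
[array([193.,  89.]), array([33., 38.]), array([162.,  39.])]
```

View pics/w1.png

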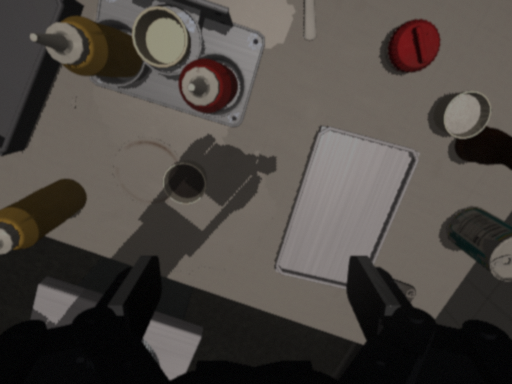

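The wrist view shows the red nozzle tip at (195,88), predicted (193,89). The yellow tip is at (33,38), as predicted. The ramekin is within 3 px, so the positions hold.

Emit:
{"name": "drive_tool", "arguments": {
  "rows": [
    [[0,0,0],0.148],
    [[0,0,0],0.148],
    [[0,0,0],0],
    [[0.0193,-0.0244,0.02],0],
    [[0.0193,-0.0244,0.02],0],
    [[0.0193,-0.0244,0.02],0],
    [[0,0,0.04],0],
    [[0,0,0.02],0],
    [[0,0,0],0],
    [[0,0,0],0]
  ]
}}

```text
t: 2.9
tool_pos: [0.5963, -0.0319, 0.3244]
tool_rot: [3.138, 0.14, 0.0]
contact_force: [0.6, -0.3, 0.1]
opening: 0.0853
grip_force: 0.0
```

```bash
python3 - <<'E'
from h import *
to(.597,-.03,.231,5)
E
```

```text
pos [ 0.5963 -0.0319  0.3244] yaw 5.1 q6 1.3 shift [ 0.0008 -0.0019  0.0934] ('turn rad', np.float64(0.002), 'then shift', array([ 0.0008, -0.0018,  0.0934]))
```

Emit:
{"name": "drive_tool", "arguments": {
  "rows": [
    [[0.001,-0.002,0.03],0],
    [[0,0,0.03],0],
    [[0,0,0.02],0],
    [[0,0,0.0134],0],
    [[0,0,0],0],
    [[0,0,0],0]
  ]
}}

```text
t: 3.5
tool_pos: [0.5981, -0.0294, 0.2325]
tool_rot: [3.138, 0.139, 0.004]
contact_force: [-0.2, 0.0, 0.5]
opening: 0.0857
grip_force: 0.0
```

Emit:
{"name": "drive_tool", "arguments": {
  "rows": [
    [[0,0,0],0],
    [[0,0,0],0],
    [[0,0,0],0],
    [[0,0,0],0],
    [[0,0,0],0],
    [[0,0,0],0],
    [[0,0,0],0],
    [[0,0,0],0]
  ],
  "jaw": 1,
  "grip_force": 60
}}

```text
t: 4.3
tool_pos: [0.5979, -0.0289, 0.2318]
tool_rot: [3.138, 0.14, 0.003]
contact_force: [0.5, 0.5, 5.5]
opening: 0.0329
grip_force: 59.2
```

Emit:
{"name": "drive_tool", "arguments": {
  "rows": [
    [[0,0,-0.005],0],
    [[0,0,-0.01],0],
    [[0,0,-0.015],0],
    [[0,0,-0.02],0],
    [[0,0,-0.01],0],
    [[0,0,0],0],
    [[0,0,0],0],
    [[0,0,0],0]
  ]
}}

```text
t: 5.1
tool_pos: [0.5967, -0.0289, 0.2891]
tool_rot: [-3.138, -0.139, 0.004]
contact_force: [-1.4, 0.1, -3.1]
opening: 0.0333
grip_force: 59.3
```

```bash
python3 - <<'E'
from h import *
a=grab('scene'); b=grab('wrist')
cv2.imwrite('pics/s2.png',np.hstack([cv2.resize(a['image'][120:280,170:330],(400,400)),cv2.resize(b['image'],(400,300))[:, :].repeat(1,0) if 0 else cv2.copyMakeBorder(cv2.resize(b['image'],(400,300)),0,100,0,0,0)]))
to(.53,-.28,.28)
E
```

```text
pos [ 0.5967 -0.0289  0.2891] yaw 5.1 q6 1.31 shift [-0.0887  0.2442  0.0092]
```

View pics/s2.png

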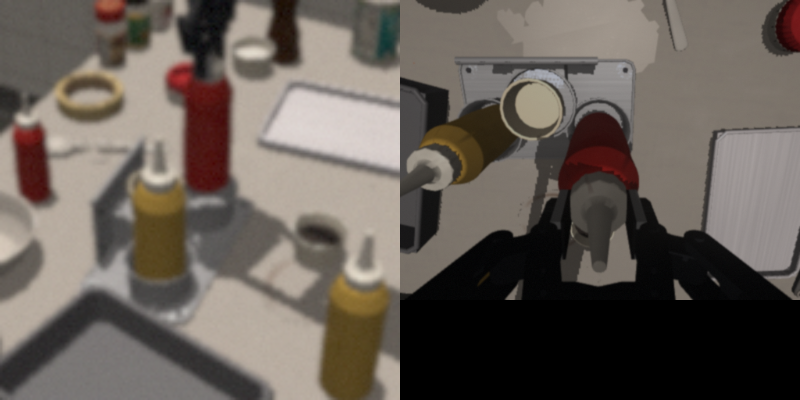

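The red bottle is lifted upright at (205,140) in the left panel, and the force reading matches its weight. Moving it to the tray.

Emit:
{"name": "drive_tool", "arguments": {
  "rows": [
    [[-0.004,0.0123,0],0],
    [[-0.0075,0.0246,0],0],
    [[-0.0075,0.0246,0],0],
    [[-0.0075,0.0246,0],0],
    [[-0.0075,0.0246,0],0],
    [[-0.0075,0.0246,0],0],
    [[-0.0075,0.0246,0],0],
    [[-0.0075,0.0246,0],0],
    [[-0.0075,0.0246,0],0],
    [[-0.0075,0.0246,0],0]
  ]
}}

```text
t: 6.2
tool_pos: [0.5458, -0.2699, 0.2901]
tool_rot: [3.138, 0.139, -0.001]
contact_force: [-0.4, 0.3, -3.5]
opening: 0.0331
grip_force: 59.5
```

Emit:
{"name": "drive_tool", "arguments": {
  "rows": [
    [[-0.004,0.0123,0],0],
    [[0,0,0],0],
    [[0,0,0],0],
    [[0,0,0.02],0],
    [[0,0,0.02],0],
    [[0,0,0.008],0],
    [[0,0,0],0],
    [[0,0,0],0]
  ]
}}

```text
t: 7.0
tool_pos: [0.5443, -0.2803, 0.2433]
tool_rot: [3.138, 0.141, 0.001]
contact_force: [0.2, -0.9, -2.8]
opening: 0.0332
grip_force: 59.6
```

```bash
python3 - <<'E'
from h import *
to(.5436,-.281,.231,5)
E
```

```text
pos [ 0.5443 -0.2803  0.2433] yaw 5.1 q6 0.88 shift [-0.0008  0.0006  0.0123] ('turn rad', np.float64(0.002), 'then shift', array([-0.0008,  0.0006,  0.0123]))
```

Emit:
{"name": "drive_tool", "arguments": {
  "rows": [
    [[0,0,0.005],0],
    [[0,0,0.004],0],
    [[0,0,0.003],0],
    [[0,0,0.0005],0],
    [[0,0,0],0],
    [[0,0,0],0]
  ]
}}

```text
t: 7.6
tool_pos: [0.5442, -0.2808, 0.2309]
tool_rot: [3.138, 0.139, 0.002]
contact_force: [-0.5, 0.1, 1.4]
opening: 0.0329
grip_force: 60.1
```

Emit:
{"name": "drive_tool", "arguments": {
  "rows": [
    [[0,0,0],0],
    [[0,0,0],0],
    [[0,0,0],0],
    [[0,0,0],0],
    [[0,0,0],0],
    [[0,0,0],0]
  ],
  "jaw": 0
}}

```text
t: 8.2
tool_pos: [0.5438, -0.2807, 0.23]
tool_rot: [3.138, 0.139, -0.0]
contact_force: [-0.2, -0.3, 0.0]
opening: 0.0852
grip_force: 0.0
```

Emit:
{"name": "drive_tool", "arguments": {
  "rows": [
    [[0,0,-0.02],0],
    [[0,0,-0.04],0],
    [[0,0,-0.04],0],
    [[0,0,0],0],
    [[0.003,-0.046,0],0],
    [[0.003,-0.046,0],0],
    [[0.003,-0.046,0],0],
    [[0.003,-0.046,0],0],
    [[0,0,0],0],
    [[0,0,0],0]
  ]
}}

```text
t: 9.2
tool_pos: [0.5394, -0.0955, 0.3297]
tool_rot: [3.138, 0.143, -0.0]
contact_force: [-0.4, 0.0, -0.9]
opening: 0.0851
grip_force: 0.0
```

```bash
python3 - <<'E'
from h import *
to(.585,.107,.3,5)
E
```

```text
pos [ 0.5394 -0.0955  0.3297] yaw 5.2 q6 1.17 shift [ 0.0639 -0.1976  0.0296] ('turn rad', np.float64(0.004), 'then shift', array([ 0.0631, -0.1978,  0.0297]))
```

Tips at z .257 clear the yellow nozzle (.215). Moving over it.

Emit:
{"name": "drive_tool", "arguments": {
  "rows": [
    [[0.0128,-0.0395,0],0],
    [[0.0128,-0.0395,0],0],
    [[0.0128,-0.0395,0],0],
    [[0.0128,-0.0395,0],0],
    [[0.0128,-0.0395,0],0],
    [[0,0,0],0],
    [[0,0,0],0]
  ]
}}

```text
t: 9.9
tool_pos: [0.5862, 0.1054, 0.3294]
tool_rot: [3.138, 0.139, -0.002]
contact_force: [-0.2, 0.7, -1.4]
opening: 0.0855
grip_force: 0.0
```

```bash
python3 - <<'E'
from h import *
to(.585,.107,.2325,5)
a=grab('scene'); b=grab('wrist')
cv2.imwrite('pics/s3.png',np.hstack([cv2.resize(a['image'][100:260,190:350],(400,400)),cv2.copyMakeBorder(cv2.resize(b['image'],(400,300)),0,100,0,0,0)]))
E
```

```text
pos [0.5862 0.1054 0.3294] yaw 5.1 q6 1.54 shift [-0.0009 -0.0018  0.0969] ('turn rad', np.float64(0.001), 'then shift', array([-0.001 , -0.0017,  0.0969]))
```

View pics/s3.png

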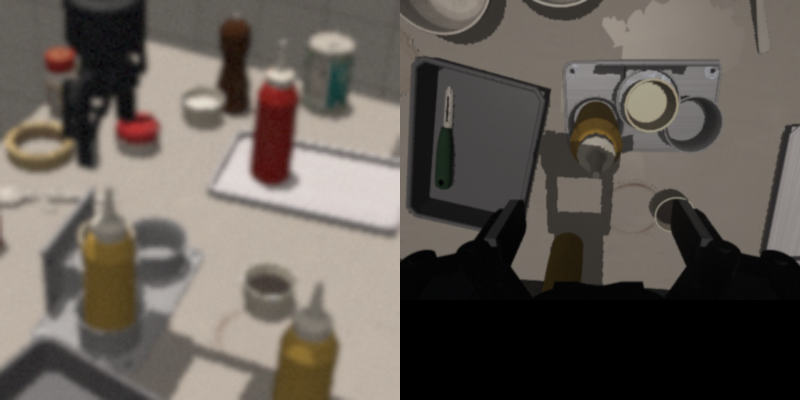

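The red bottle stands upright on the tray at (275,130), and the yellow one is centred between the open fingers at (597,150).

Emit:
{"name": "drive_tool", "arguments": {
  "rows": [
    [[-0.001,-0.002,0.03],0],
    [[0,0,0.03],0],
    [[0,0,0.02],0],
    [[0,0,0.0175],0],
    [[0,0,0],0],
    [[0,0,0],0]
  ]
}}

```text
t: 10.6
tool_pos: [0.5848, 0.1072, 0.233]
tool_rot: [3.139, 0.138, 0.001]
contact_force: [-0.4, -0.4, 0.7]
opening: 0.0853
grip_force: 0.0
```

Emit:
{"name": "drive_tool", "arguments": {
  "rows": [
    [[0,0,0],0],
    [[0,0,0],0],
    [[0,0,0],0],
    [[0,0,0],0],
    [[0,0,0],0],
    [[0,0,0],0],
    [[0,0,0],0],
    [[0,0,0],0]
  ],
  "jaw": 1
}}

```text
t: 11.4
tool_pos: [0.5853, 0.108, 0.234]
tool_rot: [3.138, 0.14, 0.004]
contact_force: [0.7, -0.9, 5.2]
opening: 0.0324
grip_force: 59.1
```

Emit:
{"name": "drive_tool", "arguments": {
  "rows": [
    [[0,0,-0.005],0],
    [[0,0,-0.01],0],
    [[0,0,-0.015],0],
    [[0,0,-0.02],0],
    [[0,0,-0.01],0],
    [[0,0,0],0],
    [[0,0,0],0]
  ]
}}

```text
t: 12.1
tool_pos: [0.5844, 0.108, 0.2924]
tool_rot: [-3.138, -0.139, 0.0]
contact_force: [-0.5, 0.7, -3.8]
opening: 0.0325
grip_force: 59.3
```

```bash
python3 - <<'E'
from h import *
to(.49,.06,.29);to(.424,-.293,.29)
E
```

```text
pos [0.5844 0.108  0.2924] yaw 5.1 q6 1.54 shift [-0.0983  0.0394  0.0024] 
pos [0.5844 0.108  0.2924] yaw 5.1 q6 1.54 shift [-0.1953  0.3852  0.0024]
```

Emit:
{"name": "drive_tool", "arguments": {
  "rows": [
    [[-0.01,0.004,0],0],
    [[-0.02,0.008,0],0],
    [[-0.022,0.009,0],0],
    [[-0.022,0.009,0],0],
    [[-0.0165,0.0175,0],0],
    [[-0.0135,0.024,0],0],
    [[-0.007,0.0265,0],0],
    [[-0.007,0.0265,0],0],
    [[-0.007,0.0265,0],0],
    [[-0.007,0.0265,0],0]
  ]
}}

```text
t: 13.1
tool_pos: [0.4673, -0.0815, 0.2912]
tool_rot: [-3.138, -0.139, 0.003]
contact_force: [-0.1, -0.2, -3.2]
opening: 0.0324
grip_force: 59.4
```

Emit:
{"name": "drive_tool", "arguments": {
  "rows": [
    [[-0.007,0.0265,0],0],
    [[-0.007,0.0265,0],0],
    [[-0.007,0.0265,0],0],
    [[-0.007,0.0265,0],0],
    [[-0.007,0.0265,0],0],
    [[-0.007,0.0265,0],0],
    [[-0.007,0.0265,0],0],
    [[-0.0035,0.0134,0],0],
    [[0,0,0],0],
    [[0,0,0],0]
  ]
}}

```text
t: 14.1
tool_pos: [0.4338, -0.2827, 0.2918]
tool_rot: [-3.137, -0.139, 0.001]
contact_force: [-0.6, 0.7, -3.3]
opening: 0.0323
grip_force: 59.6
```

```bash
python3 - <<'E'
from h import *
to(.424,-.293,.233)
E
```

```text
pos [ 0.4338 -0.2827  0.2918] yaw 5.1 q6 0.76 shift [-0.0107  0.0095  0.0588]
```

Emit:
{"name": "drive_tool", "arguments": {
  "rows": [
    [[-0.009,0.008,0],0],
    [[0,0,0.02],0],
    [[0,0,0.02],0],
    [[0,0,0.008],0],
    [[0,0,0.005],0],
    [[0,0,0.004],0],
    [[0,0,0.0015],0],
    [[0,0,0],0],
    [[0,0,0],0]
  ]
}}

```text
t: 15.0
tool_pos: [0.4262, -0.2923, 0.2347]
tool_rot: [3.138, 0.14, 0.001]
contact_force: [-0.6, -0.2, -3.1]
opening: 0.0323
grip_force: 59.6
```

Emit:
{"name": "drive_tool", "arguments": {
  "rows": [
    [[0,0,0.0015],0],
    [[0,0,0.001],0],
    [[0,0,0],0],
    [[0,0,0],0]
  ]
}}

```text
t: 15.4
tool_pos: [0.4265, -0.2926, 0.233]
tool_rot: [3.137, 0.139, 0.003]
contact_force: [0.2, -0.2, 3.5]
opening: 0.0322
grip_force: 60.8
```

Emit:
{"name": "drive_tool", "arguments": {
  "rows": [
    [[0,0,0],0],
    [[0,0,0],0],
    [[0,0,0],0],
    [[0,0,0],0],
    [[0,0,0],0],
    [[0,0,-0.02],0],
    [[0,0,-0.04],0],
    [[0,0,-0.04],0],
    [[0,0,0],0]
  ],
  "jaw": 0
}}

```text
t: 16.3
tool_pos: [0.4276, -0.2936, 0.339]
tool_rot: [3.13, 0.139, 0.013]
contact_force: [-0.8, -0.7, 0.5]
opening: 0.0856
grip_force: 0.0
```

```bash
python3 - <<'E'
from h import *
to(.626,.042,.3,5)
E
```

```text
pos [ 0.4276 -0.2936  0.339 ] yaw 5.1 q6 0.74 shift [ 0.2271 -0.317   0.038 ] ('turn rad', np.float64(0.002), 'then shift', array([ 0.2269, -0.317 ,  0.039 ]))
```

Emit:
{"name": "drive_tool", "arguments": {
  "rows": [
    [[0.0252,-0.0352,0],0],
    [[0.0252,-0.0352,0],0],
    [[0.0252,-0.0352,0],0],
    [[0.0252,-0.0352,0],0],
    [[0.0252,-0.0352,0],0],
    [[0.0252,-0.0352,0],0],
    [[0.0252,-0.0352,0],0],
    [[0.0252,-0.0352,0],0],
    [[0.0252,-0.0352,0],0],
    [[0,0,0],0]
  ]
}}

```text
t: 17.3
tool_pos: [0.6248, 0.0476, 0.3302]
tool_rot: [-3.137, -0.147, 0.002]
contact_force: [-0.3, -0.4, -1.0]
opening: 0.0852
grip_force: 0.0
```

Emit:
{"name": "drive_tool", "arguments": {
  "rows": [
    [[0,0,0.03],0],
    [[0,0,0.03],0],
    [[0,0,0],0],
    [[0,0,0],0]
  ]
}}

```text
t: 17.7
tool_pos: [0.6232, 0.0431, 0.2709]
tool_rot: [-3.138, -0.139, 0.003]
contact_force: [-0.7, -0.0, 0.1]
opening: 0.0855
grip_force: 0.0
```

```bash
python3 - <<'E'
from h import *
to(.626,.042,.143,5)
a=grab('scene'); b=grab('wrist'); import pickle; pickle.dump(b,open('w4.pkl','wb'))
print(proj(b,(.626,.042,.094)))
cv2.imwrite('pics/s4.png',np.hstack([cv2.resize(a['image'][100:260,190:350],(300,300)),cv2.resize(b['image'][0:300],(500,300))]))
E
```

```text
pos [0.6232 0.0431 0.2709] yaw 5.1 q6 1.43 shift [0.003  0.0014 0.1278] ('turn rad', np.float64(0.001), 'then shift', array([0.0027, 0.0013, 0.1279]))
[255.36440057 189.03645685]
```

View pics/s4.png

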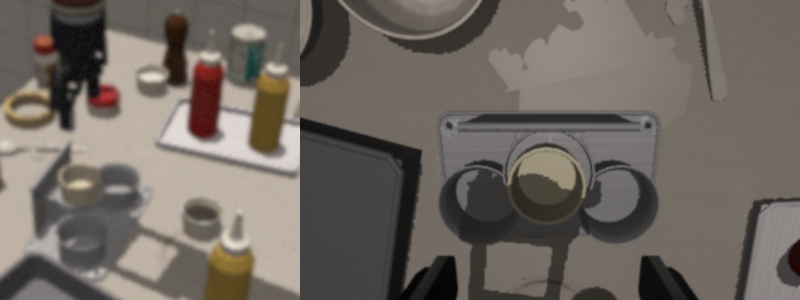

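Both bottles stand upright on the tray, at (205,95) and (267,105). The ramekin rim is at wrist px (253,186) against a predicted (255,189), so it is centred. Descending to grasp it.

Emit:
{"name": "drive_tool", "arguments": {
  "rows": [
    [[0.0015,0.001,0.03],0],
    [[0.001,0,0.03],0],
    [[0,0,0.03],0],
    [[0,0,0.02],0],
    [[0,0,0.018],0],
    [[0,0,0],0],
    [[0,0,0],0]
  ]
}}

```text
t: 18.5
tool_pos: [0.6272, 0.0426, 0.1453]
tool_rot: [3.138, 0.139, 0.004]
contact_force: [0.4, 0.5, 0.2]
opening: 0.0856
grip_force: 0.0
```

Emit:
{"name": "drive_tool", "arguments": {
  "rows": [
    [[0,0,0],0],
    [[0,0,0],0],
    [[0,0,0],0],
    [[0,0,0],0],
    [[0,0,0],0],
    [[0,0,0],0]
  ],
  "jaw": 1,
  "grip_force": 40
}}

```text
t: 19.1
tool_pos: [0.6279, 0.0428, 0.1469]
tool_rot: [3.138, 0.139, 0.007]
contact_force: [-1.6, 0.9, 4.4]
opening: 0.0643
grip_force: 43.9
```

Emit:
{"name": "drive_tool", "arguments": {
  "rows": [
    [[0,0,-0.005],0],
    [[0,0,-0.015],0],
    [[0,0,-0.02],0],
    [[0,0,-0.03],0],
    [[0,0,-0.02],0],
    [[0,0,0],0],
    [[0,0,0],0]
  ]
}}

```text
t: 19.8
tool_pos: [0.6264, 0.0428, 0.2342]
tool_rot: [3.138, 0.139, 0.002]
contact_force: [0.5, -0.2, -2.6]
opening: 0.0639
grip_force: 44.3
```

Emit:
{"name": "drive_tool", "arguments": {
  "rows": [
    [[0,0,0],-0.1],
    [[0,0,0],-0.14],
    [[0,0,0],-0.14],
    [[0,0,0],-0.14],
    [[0,0,0],-0.14],
    [[0,0,0],-0.14],
    [[0,0,0],-0.14],
    [[0,0,0],-0.14],
    [[0,0,0],-0.14],
    [[0,0,0],-0.1]
  ]
}}

```text
t: 20.8
tool_pos: [0.6252, 0.0428, 0.2309]
tool_rot: [-2.387, -2.038, 0.005]
contact_force: [0.7, 0.2, -1.3]
opening: 0.064
grip_force: 44.3
```

```bash
python3 - <<'E'
from h import *
to(.519,.257,.097,80.7)
E
```

```text
pos [0.6252 0.0428 0.2309] yaw 81.0 q6 0.11 shift [ 0.195  -0.1378  0.1344] ('turn rad', np.float64(0.005), 'then shift', array([ 0.1942, -0.1394,  0.1339]))
```

Emit:
{"name": "drive_tool", "arguments": {
  "rows": [
    [[0.0115,-0.0082,0],0],
    [[0.023,-0.0164,0],0],
    [[0.023,-0.0164,0],0],
    [[0.023,-0.0164,0],0],
    [[0.023,-0.0164,0],0],
    [[0.023,-0.0164,0],0],
    [[0.023,-0.0164,0],0],
    [[0.023,-0.0164,0],0],
    [[0.0215,-0.0155,0],0],
    [[0,0,0],0]
  ]
}}

```text
t: 21.8
tool_pos: [0.5182, 0.2593, 0.232]
tool_rot: [-2.39, -2.035, 0.003]
contact_force: [-0.0, 0.4, -1.1]
opening: 0.0639
grip_force: 44.4
```

```bash
python3 - <<'E'
from h import *
to(.519,.257,.0945,80.7)
b=grab('top','t5.png')
cv2.imwrite('pics/c5.png',np.hstack([cv2.resize(b['image'][140:260,90:210],(390,390)),cv2.resize(grab('wrist')['image'],(410,390))]))
E
```

```text
pos [0.5182 0.2593 0.232 ] yaw 80.8 q6 0.49 shift [-0.0021  0.0016  0.1375] ('turn rad', np.float64(0.002), 'then shift', array([-0.0021,  0.0011,  0.1375]))
```

View pics/c5.png

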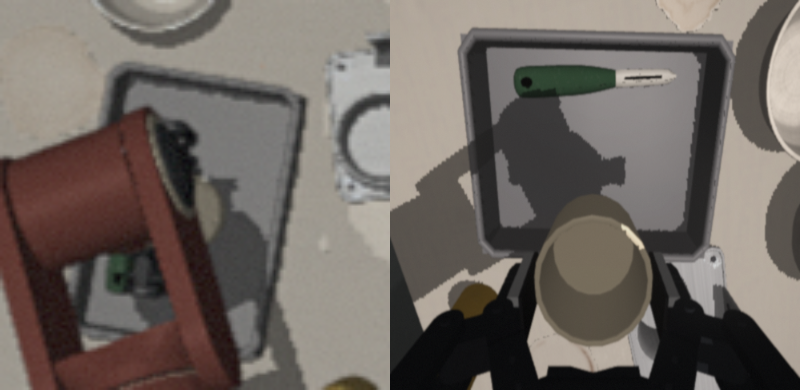

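The ramekin is held upright at (595,280), over the free half of the tub. The peeler is well away at (595,78).

Emit:
{"name": "drive_tool", "arguments": {
  "rows": [
    [[-0.002,0.001,0.03],0],
    [[0,0,0.03],0],
    [[0,0,0.03],0],
    [[0,0,0.02],0],
    [[0,0,0.015],0],
    [[0,0,0.006],0],
    [[0,0,0.003],0],
    [[0,0,0.0015],0],
    [[0,0,0],0],
    [[0,0,0],0]
  ]
}}

```text
t: 22.9
tool_pos: [0.5222, 0.2547, 0.0991]
tool_rot: [2.393, 2.034, 0.003]
contact_force: [0.2, 0.0, -0.7]
opening: 0.0639
grip_force: 44.4
```

Emit:
{"name": "drive_tool", "arguments": {
  "rows": [
    [[0,0,0.002],0],
    [[0,0,0.001],0],
    [[0,0,0.001],0],
    [[0,0,0],0],
    [[0,0,0],0]
  ]
}}

```text
t: 23.4
tool_pos: [0.5217, 0.2545, 0.0949]
tool_rot: [2.394, 2.034, -0.001]
contact_force: [-3.6, -1.4, 5.6]
opening: 0.0639
grip_force: 44.9
```

Emit:
{"name": "drive_tool", "arguments": {
  "rows": [
    [[0,0,0],0],
    [[0,0,0],0],
    [[0,0,0],0],
    [[0,0,0],0],
    [[0,0,0],0],
    [[0,0,-0.02],0],
    [[0,0,-0.04],0],
    [[0,0,-0.05],0],
    [[0,0,-0.05],0],
    [[0,0,0],0]
  ],
  "jaw": 0
}}

```text
t: 24.4
tool_pos: [0.5252, 0.2558, 0.264]
tool_rot: [2.389, 2.031, 0.024]
contact_force: [1.3, 0.4, 1.3]
opening: 0.0854
grip_force: 0.0
```

```bash
python3 - <<'E'
from h import *
to(.447,-.034,.26,5)
cv2.imwrite('pics/w6.png',cv2.resize(grab('wrist')['image'],(400,300)))
E
```

```text
pos [0.5252 0.2558 0.264 ] yaw 80.7 q6 0.49 shift [-0.2986 -0.0305  0.0012] ('turn rad', np.float64(1.322), 'then shift', array([-0.1031,  0.2818,  0.004 ]))
```

View pics/w6.png

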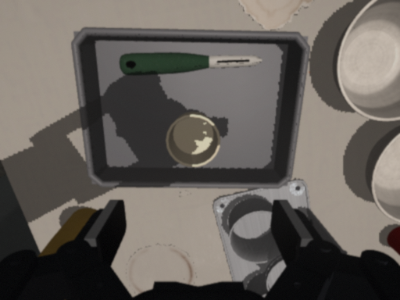

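The empty ramekin stands upright on the tub floor at (193,140). Next is the pepper ramekin.

Emit:
{"name": "drive_tool", "arguments": {
  "rows": [
    [[0,0,-0.03],0.1],
    [[0,0,0],0.14],
    [[0,0,0],0.14],
    [[0,0,0],0.14],
    [[0,0,0],0.14],
    [[0,0,0],0.14],
    [[0,0,0],0.14],
    [[0,0,0],0.14],
    [[0,0,0],0.14],
    [[0,0,0],0.1]
  ]
}}

```text
t: 25.45
tool_pos: [0.5209, 0.2542, 0.2817]
tool_rot: [3.138, 0.132, -0.005]
contact_force: [-0.8, -0.3, 0.6]
opening: 0.0853
grip_force: 0.0
```

Emit:
{"name": "drive_tool", "arguments": {
  "rows": [
    [[-0.0147,0.0403,0],0],
    [[-0.0147,0.0403,0],0],
    [[-0.0147,0.0403,0],0],
    [[-0.0147,0.0403,0],0],
    [[-0.0147,0.0403,0],0],
    [[-0.0147,0.0403,0],0],
    [[-0.0147,0.0403,0],0],
    [[0,0,0.03],0],
    [[0,0,0],0],
    [[0,0,0],0]
  ]
}}

```text
t: 26.45
tool_pos: [0.4432, -0.0353, 0.2523]
tool_rot: [-3.137, -0.14, 0.006]
contact_force: [0.4, -0.7, -0.5]
opening: 0.0855
grip_force: 0.0
```

```bash
python3 - <<'E'
from h import *
to(.447,-.034,.09,5)
b=grab('wrist','w7.png'); print(proj(b,(.447,-.034,.038)))
im=b['image'];g=cv2.cvtColor(im,cv2.COLOR_BGR2GRAY)
E
```

```text
pos [ 0.4432 -0.0353  0.2523] yaw 5.1 q6 1.23 shift [ 0.0044 -0.0007  0.1623] ('turn rad', np.float64(0.002), 'then shift', array([ 0.0039, -0.001 ,  0.1623]))
[253.13455394 173.98760584]
```

View pics/w7.png

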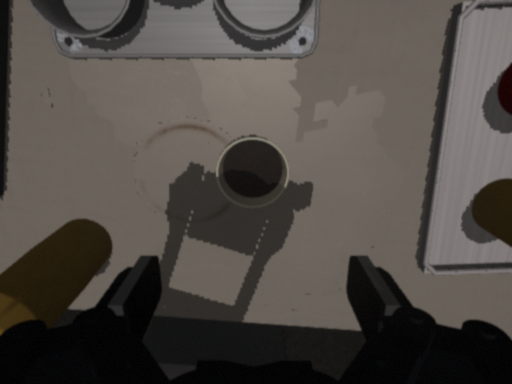

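The pepper rim is centred at (252,172), predicted (253,174).

Emit:
{"name": "drive_tool", "arguments": {
  "rows": [
    [[0.002,0,0.03],0],
    [[0.002,-0.001,0.03],0],
    [[0.001,0,0.03],0],
    [[0,0,0.03],0],
    [[0,0,0.025],0],
    [[0,0,0.0165],0],
    [[0,0,0],0],
    [[0,0,0],0]
  ]
}}

```text
t: 27.3
tool_pos: [0.4498, -0.0337, 0.0934]
tool_rot: [3.138, 0.142, 0.001]
contact_force: [-0.5, 0.5, -0.1]
opening: 0.0853
grip_force: 0.0
```

Emit:
{"name": "drive_tool", "arguments": {
  "rows": [
    [[0,0,0],0],
    [[0,0,0],0],
    [[0,0,0],0],
    [[0,0,0],0],
    [[0,0,0],0],
    [[0,0,0],0]
  ],
  "jaw": 1,
  "grip_force": 40
}}

```text
t: 27.9
tool_pos: [0.4503, -0.0342, 0.095]
tool_rot: [3.138, 0.14, 0.005]
contact_force: [-2.0, 1.7, 6.8]
opening: 0.0623
grip_force: 42.6
```

Emit:
{"name": "drive_tool", "arguments": {
  "rows": [
    [[0,0,-0.005],0],
    [[0,0,-0.015],0],
    [[0,0,-0.025],0],
    [[0,0,-0.03],0],
    [[0,0,-0.03],0],
    [[0,0,-0.02],0],
    [[0,0,0],0],
    [[0,0,0],0]
  ]
}}

```text
t: 28.7
tool_pos: [0.4489, -0.0342, 0.2175]
tool_rot: [3.138, 0.139, 0.001]
contact_force: [-0.2, 0.0, -1.4]
opening: 0.0625
grip_force: 44.0
```

```bash
python3 - <<'E'
from h import *
to(.6265,.042,.215,5)
E
```

```text
pos [ 0.4489 -0.0342  0.2175] yaw 5.1 q6 1.24 shift [ 0.1837 -0.0602  0.0026] ('turn rad', np.float64(0.002), 'then shift', array([ 0.1836, -0.0605,  0.0025]))
```

Emit:
{"name": "drive_tool", "arguments": {
  "rows": [
    [[0.01,-0.003,0],0],
    [[0.022,-0.0072,0],0],
    [[0.022,-0.0072,0],0],
    [[0.022,-0.0072,0],0],
    [[0.022,-0.0072,0],0],
    [[0.022,-0.0072,0],0],
    [[0.022,-0.0072,0],0],
    [[0.022,-0.0072,0],0],
    [[0.022,-0.0072,0],0],
    [[0,0,0],0]
  ]
}}

```text
t: 29.7
tool_pos: [0.6302, 0.0439, 0.2149]
tool_rot: [-3.138, -0.141, 0.004]
contact_force: [-0.4, -0.7, -1.7]
opening: 0.0624
grip_force: 44.1
```

Emit:
{"name": "drive_tool", "arguments": {
  "rows": [
    [[0,0,0.02],0],
    [[0,0,0.01],0],
    [[0,0,0],0],
    [[0,0,0],0]
  ]
}}

```text
t: 30.1
tool_pos: [0.6282, 0.0426, 0.1866]
tool_rot: [-3.138, -0.139, 0.003]
contact_force: [0.1, -0.6, -1.1]
opening: 0.0623
grip_force: 44.1
```

```bash
python3 - <<'E'
from h import *
to(.629,.042,.1505,5)
b=grab('wrist','w8.png'); z=ctrl.get_obs()['tool_pos'][2]-.0945+.038
print('rim pred',proj(b,(*ctrl.get_obs()['tool_pos'][:2],z)),'z',z)
import pickle; pickle.dump(b,open('w8.pkl','wb'))
E
```

```text
pos [0.6282 0.0426 0.1866] yaw 5.1 q6 1.43 shift [0.0008 0.0007 0.0361] ('turn rad', np.float64(0.001), 'then shift', array([0.0007, 0.0006, 0.0361]))
rim pred [254.21531764 275.54543472] z 0.13113009770071296
```

View pics/w8.png

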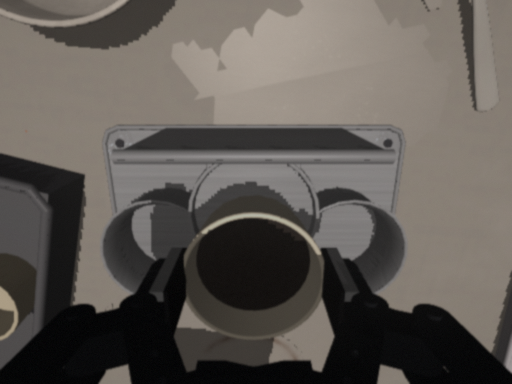

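The held rim is centred at (253.5,275.5), predicted (254,275.5), so the ramekin sits right under the TCP. Checking the lip's back edge at row 160 and its sides at columns 190 and 319.

```bash
python3 - <<'E'
from h import *
import pickle; b=pickle.load(open('w8.pkl','rb'))
print(onz(b,255,161,.063),onz(b,191,215,.063),onz(b,319,215,.063))
to(.6265,.042,.1505)
E
```

```text
[0.6651541  0.04523712 0.063     ] [0.62622578 0.0830138  0.063     ] [0.63352273 0.00109365 0.063     ]
pos [0.6288 0.0426 0.1876] yaw 5.1 q6 1.43 shift [-0.0023  0.0004  0.0371]
```

Emit:
{"name": "drive_tool", "arguments": {
  "rows": [
    [[-0.002,0.0005,0.012],0],
    [[-0.0005,0,0.01],0],
    [[0,0,0.008],0],
    [[0,0,0.005],0],
    [[0,0,0.002],0],
    [[0,0,0],0],
    [[0,0,0],0]
  ]
}}

```text
t: 30.85
tool_pos: [0.6263, 0.0419, 0.1511]
tool_rot: [3.138, 0.14, -0.001]
contact_force: [-4.6, 0.4, 5.4]
opening: 0.0622
grip_force: 44.6
```

Emit:
{"name": "drive_tool", "arguments": {
  "rows": [
    [[0,0,0],0],
    [[0,0,0],0],
    [[0,0,0],0],
    [[0,0,0],0],
    [[0,0,0],0],
    [[0,0,-0.02],0],
    [[0,0,-0.04],0],
    [[0,0,-0.05],0],
    [[0,0,-0.05],0],
    [[0,0,0],0]
  ],
  "jaw": 0
}}

```text
t: 31.85
tool_pos: [0.6296, 0.0418, 0.3212]
tool_rot: [3.137, 0.139, 0.026]
contact_force: [0.4, 0.0, 1.1]
opening: 0.0854
grip_force: 0.0
```

```bash
python3 - <<'E'
from h import *
to(.4265,-.2924,.3305,5)
b=grab('wrist','w9.png'); print(proj(b,(.626,.042,.094)))
cv2.imwrite('pics/c9.png',b['image'][40:340,100:420])
E
```

```text
pos [0.6296 0.0418 0.3212] yaw 5.1 q6 1.43 shift [-0.2318  0.3149 -0.0124] ('turn rad', np.float64(0.002), 'then shift', array([-0.2315,  0.3152, -0.0093]))
[252.74003029 182.67085244]
```

View pics/c9.png

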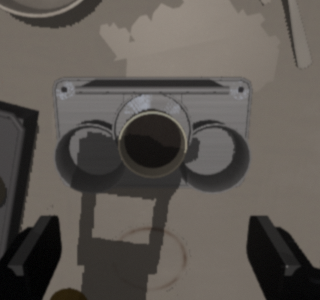

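The pepper sits on the step, rim at (252,185) against a predicted (253,183). Returning the yellow bottle.

Emit:
{"name": "drive_tool", "arguments": {
  "rows": [
    [[-0.0257,0.035,-0.01],0],
    [[-0.0257,0.035,0],0],
    [[-0.0257,0.035,0],0],
    [[-0.0257,0.035,0],0],
    [[-0.0257,0.035,0],0],
    [[-0.0257,0.035,0],0],
    [[-0.0257,0.035,0],0],
    [[-0.0257,0.035,0],0],
    [[-0.0257,0.035,0],0],
    [[0,0,0],0]
  ]
}}

```text
t: 32.9
tool_pos: [0.4214, -0.2954, 0.3188]
tool_rot: [-3.138, -0.13, 0.004]
contact_force: [0.3, 1.3, 0.5]
opening: 0.0856
grip_force: 0.0
```

Emit:
{"name": "drive_tool", "arguments": {
  "rows": [
    [[0,0,0],0],
    [[0,0,0],0]
  ]
}}

```text
t: 33.1
tool_pos: [0.4242, -0.2915, 0.3195]
tool_rot: [-3.137, -0.141, 0.001]
contact_force: [-0.7, 1.0, -0.3]
opening: 0.0854
grip_force: 0.0
```

```bash
python3 - <<'E'
from h import *
to(.4265,-.2924,.2330,5)
E
```

```text
pos [ 0.4242 -0.2915  0.3195] yaw 5.1 q6 0.73 shift [0.0023 0.0012 0.0865] ('turn rad', np.float64(0.002), 'then shift', array([0.0022, 0.0011, 0.0865]))
```

Emit:
{"name": "drive_tool", "arguments": {
  "rows": [
    [[0.001,0.0005,0.03],0],
    [[0.001,0.0005,0.025],0],
    [[0,0,0.02],0],
    [[0,0,0.012],0],
    [[0,0,0],0],
    [[0,0,0],0]
  ]
}}

```text
t: 33.7
tool_pos: [0.4266, -0.2928, 0.2341]
tool_rot: [3.138, 0.141, 0.001]
contact_force: [0.5, 0.2, 0.5]
opening: 0.0854
grip_force: 0.0
```

Emit:
{"name": "drive_tool", "arguments": {
  "rows": [
    [[0,0,0],0],
    [[0,0,0],0],
    [[0,0,0],0],
    [[0,0,0],0],
    [[0,0,0],0],
    [[0,0,0],0],
    [[0,0,0],0],
    [[0,0,0],0]
  ],
  "jaw": 1,
  "grip_force": 60
}}

```text
t: 34.5
tool_pos: [0.4265, -0.2937, 0.2348]
tool_rot: [3.137, 0.139, 0.003]
contact_force: [1.2, 0.0, 5.3]
opening: 0.0317
grip_force: 59.1
```

Emit:
{"name": "drive_tool", "arguments": {
  "rows": [
    [[0,0,-0.005],0],
    [[0,0,-0.015],0],
    [[0,0,-0.025],0],
    [[0,0,-0.025],0],
    [[0,0,-0.015],0],
    [[0,0,0],0],
    [[0,0,0],0]
  ]
}}

```text
t: 35.2
tool_pos: [0.4258, -0.293, 0.3178]
tool_rot: [-3.138, -0.139, 0.001]
contact_force: [-0.3, -0.1, -3.5]
opening: 0.0316
grip_force: 59.4
```

```bash
python3 - <<'E'
from h import *
to(.49,.06,.31);to(.585,.108,.31)
E
```

```text
pos [ 0.4258 -0.293   0.3178] yaw 5.1 q6 0.74 shift [ 0.0953 -0.3459  0.008 ] 
pos [ 0.4258 -0.293   0.3178] yaw 5.1 q6 0.74 shift [ 0.1941 -0.3853  0.008 ]
```

Emit:
{"name": "drive_tool", "arguments": {
  "rows": [
    [[0.0035,-0.0134,0],0],
    [[0.0073,-0.0265,0],0],
    [[0.0073,-0.0265,0],0],
    [[0.0073,-0.0265,0],0],
    [[0.0073,-0.0265,0],0],
    [[0.0073,-0.0265,0],0],
    [[0.0073,-0.0265,0],0],
    [[0.0073,-0.0265,0],0],
    [[0.0073,-0.0265,0],0],
    [[0.0073,-0.0265,0],0]
  ]
}}

```text
t: 36.2
tool_pos: [0.4718, -0.034, 0.3166]
tool_rot: [-3.137, -0.14, 0.005]
contact_force: [0.6, -0.2, -3.3]
opening: 0.0318
grip_force: 59.5
```

Emit:
{"name": "drive_tool", "arguments": {
  "rows": [
    [[0.0073,-0.0265,0],0],
    [[0.0073,-0.0265,0],0],
    [[0.0073,-0.0265,0],0],
    [[0.0145,-0.018,0],0],
    [[0.018,-0.0117,0],0],
    [[0.02,-0.009,0],0],
    [[0.022,-0.009,0],0],
    [[0.02,-0.009,0],0],
    [[0.008,-0.003,0],0],
    [[0,0,0],0]
  ]
}}

```text
t: 37.2
tool_pos: [0.5838, 0.1143, 0.3169]
tool_rot: [-3.138, -0.141, 0.005]
contact_force: [-1.4, -0.4, -2.8]
opening: 0.0322
grip_force: 59.5
```

Emit:
{"name": "drive_tool", "arguments": {
  "rows": [
    [[0,0,0],0],
    [[0,0,0],0],
    [[0,0,0],0]
  ]
}}

```text
t: 37.5
tool_pos: [0.5836, 0.1132, 0.3186]
tool_rot: [3.139, 0.139, -0.0]
contact_force: [-0.6, 0.1, -3.0]
opening: 0.0316
grip_force: 59.6
```

```bash
python3 - <<'E'
from h import *
to(.585,.108,.2350)
E
```

```text
pos [0.5836 0.1132 0.3186] yaw 5.1 q6 1.55 shift [0.0009 0.0053 0.0836]
```

Emit:
{"name": "drive_tool", "arguments": {
  "rows": [
    [[0.001,0.005,0],0],
    [[0,0,0],0],
    [[0,0,0.02],0],
    [[0,0,0.015],0],
    [[0,0,0.01],0],
    [[0,0,0],0],
    [[0,0,0],0]
  ]
}}

```text
t: 38.2
tool_pos: [0.5856, 0.1087, 0.2733]
tool_rot: [-3.138, -0.139, 0.001]
contact_force: [0.3, -0.2, -2.4]
opening: 0.0319
grip_force: 59.6
```

Emit:
{"name": "drive_tool", "arguments": {
  "rows": [
    [[0,0,0.01],0],
    [[0,0,0.01],0],
    [[0,0,0.008],0],
    [[0,0,0.006],0],
    [[0,0,0],0],
    [[0,0,0],0]
  ]
}}

```text
t: 38.8
tool_pos: [0.5856, 0.1087, 0.2393]
tool_rot: [-3.138, -0.14, 0.001]
contact_force: [-0.3, 0.0, -3.5]
opening: 0.0321
grip_force: 59.6
```

Emit:
{"name": "drive_tool", "arguments": {
  "rows": [
    [[0,0,0.002],0],
    [[0,0,0.0015],0],
    [[0,0,0.001],0],
    [[0,0,0],0],
    [[0,0,0],0]
  ]
}}

```text
t: 39.3
tool_pos: [0.586, 0.1087, 0.2359]
tool_rot: [-3.138, -0.139, -0.002]
contact_force: [-0.6, 0.7, 0.9]
opening: 0.0317
grip_force: 60.1
```

Floor reached. Releasing, rising, and going to the red bottle.

Emit:
{"name": "drive_tool", "arguments": {
  "rows": [
    [[0,0,0],0],
    [[0,0,0],0],
    [[0,0,0],0],
    [[0,0,0],0],
    [[0,0,0],0],
    [[0,0,-0.02],0],
    [[0,0,-0.04],0],
    [[0,0,-0.035],0],
    [[0,0,0],0]
  ],
  "jaw": 0
}}

```text
t: 40.2
tool_pos: [0.5878, 0.1088, 0.3374]
tool_rot: [-3.138, -0.14, -0.018]
contact_force: [0.4, 0.1, 0.8]
opening: 0.0851
grip_force: 0.0
```

```bash
python3 - <<'E'
from h import *
to(.544,-.2808,.33,5)
E
```

```text
pos [0.5878 0.1088 0.3374] yaw 5.1 q6 1.54 shift [-0.0783  0.3842  0.0066] ('turn rad', np.float64(0.002), 'then shift', array([-0.0776,  0.3843,  0.0074]))
```

Emit:
{"name": "drive_tool", "arguments": {
  "rows": [
    [[-0.0087,0.0427,0],0],
    [[-0.0087,0.0427,0],0],
    [[-0.0087,0.0427,0],0],
    [[-0.0087,0.0427,0],0],
    [[-0.0087,0.0427,0],0],
    [[-0.0087,0.0427,0],0],
    [[-0.0087,0.0427,0],0],
    [[-0.0087,0.0427,0],0],
    [[-0.0087,0.0427,0],0],
    [[0,0,0],0]
  ]
}}

```text
t: 41.2
tool_pos: [0.5405, -0.2854, 0.3291]
tool_rot: [3.138, 0.13, -0.002]
contact_force: [-1.1, 0.8, 0.1]
opening: 0.0855
grip_force: 0.0
```

Emit:
{"name": "drive_tool", "arguments": {
  "rows": [
    [[0,0,0],0],
    [[0,0,0],0]
  ]
}}

```text
t: 41.4
tool_pos: [0.5418, -0.2802, 0.3295]
tool_rot: [-3.138, -0.141, 0.001]
contact_force: [-0.0, -0.6, -0.1]
opening: 0.0852
grip_force: 0.0
```

```bash
python3 - <<'E'
from h import *
to(.544,-.2808,.231,5)
E
```

```text
pos [ 0.5418 -0.2802  0.3295] yaw 5.1 q6 0.88 shift [0.0022 0.0008 0.0985] ('turn rad', np.float64(0.002), 'then shift', array([0.0022, 0.0007, 0.0985]))
```

Emit:
{"name": "drive_tool", "arguments": {
  "rows": [
    [[0.001,0.0005,0.03],0],
    [[0.001,0,0.03],0],
    [[0,0,0.025],0],
    [[0,0,0.0125],0],
    [[0,0,0],0],
    [[0,0,0],0]
  ]
}}

```text
t: 42.0
tool_pos: [0.5443, -0.281, 0.2336]
tool_rot: [3.138, 0.141, 0.002]
contact_force: [0.4, 0.4, 0.5]
opening: 0.0856
grip_force: 0.0
```

Emit:
{"name": "drive_tool", "arguments": {
  "rows": [
    [[0,0,0],0],
    [[0,0,0],0],
    [[0,0,0],0],
    [[0,0,0],0],
    [[0,0,0],0],
    [[0,0,0],0],
    [[0,0,0],0],
    [[0,0,0],0]
  ],
  "jaw": 1,
  "grip_force": 60
}}

```text
t: 42.8
tool_pos: [0.5444, -0.2816, 0.234]
tool_rot: [3.137, 0.139, 0.003]
contact_force: [-0.3, 1.0, 5.5]
opening: 0.0324
grip_force: 59.0
```

Emit:
{"name": "drive_tool", "arguments": {
  "rows": [
    [[0,0,-0.005],0],
    [[0,0,-0.015],0],
    [[0,0,-0.025],0],
    [[0,0,-0.025],0],
    [[0,0,-0.015],0],
    [[0,0,0],0],
    [[0,0,0],0]
  ]
}}

```text
t: 43.5
tool_pos: [0.5435, -0.2813, 0.3168]
tool_rot: [-3.138, -0.139, 0.001]
contact_force: [0.6, 0.0, -3.5]
opening: 0.0326
grip_force: 59.5
```

```bash
python3 - <<'E'
from h import *
to(.5975,-.0289,.31)
E
```

```text
pos [ 0.5435 -0.2813  0.3168] yaw 5.1 q6 0.88 shift [ 0.0762 -0.2466  0.0069]
```

Emit:
{"name": "drive_tool", "arguments": {
  "rows": [
    [[0.0038,-0.0123,0],0],
    [[0.0076,-0.0246,0],0],
    [[0.0076,-0.0246,0],0],
    [[0.0076,-0.0246,0],0],
    [[0.0076,-0.0246,0],0],
    [[0.0076,-0.0246,0],0],
    [[0.0076,-0.0246,0],0],
    [[0.0076,-0.0246,0],0],
    [[0.0076,-0.0246,0],0],
    [[0.0076,-0.0246,0],0]
  ]
}}

```text
t: 44.5
tool_pos: [0.5943, -0.0401, 0.3154]
tool_rot: [-3.137, -0.14, 0.005]
contact_force: [0.3, -0.4, -3.6]
opening: 0.0324
grip_force: 59.6
```

Emit:
{"name": "drive_tool", "arguments": {
  "rows": [
    [[0.0038,-0.0123,0],0],
    [[0,0,0],0],
    [[0,0,0],0],
    [[0,0,0],0]
  ]
}}

```text
t: 44.9
tool_pos: [0.5974, -0.0305, 0.3172]
tool_rot: [3.138, 0.138, -0.001]
contact_force: [0.2, -0.1, -3.0]
opening: 0.0326
grip_force: 59.7
```

```bash
python3 - <<'E'
from h import *
to(.5977,-.0293,.2350)
E
```

```text
pos [ 0.5974 -0.0305  0.3172] yaw 5.0 q6 1.31 shift [ 0.0004 -0.0012  0.0822]
```

Emit:
{"name": "drive_tool", "arguments": {
  "rows": [
    [[0,-0.001,0.01],0],
    [[0,0,0.02],0],
    [[0,0,0.015],0],
    [[0,0,0.01],0],
    [[0,0,0.01],0],
    [[0,0,0.008],0],
    [[0,0,0.005],0],
    [[0,0,0],0],
    [[0,0,0],0]
  ]
}}

```text
t: 45.8
tool_pos: [0.5978, -0.0286, 0.24]
tool_rot: [3.138, 0.139, 0.001]
contact_force: [-0.6, 1.1, -3.0]
opening: 0.0325
grip_force: 59.7
```

Emit:
{"name": "drive_tool", "arguments": {
  "rows": [
    [[0,0,0.0015],0],
    [[0,0,0.0015],0],
    [[0,0,0],0],
    [[0,0,0],0]
  ]
}}

```text
t: 46.2
tool_pos: [0.5976, -0.0286, 0.2366]
tool_rot: [3.138, 0.139, 0.0]
contact_force: [0.2, 0.3, -3.5]
opening: 0.0325
grip_force: 59.7
```

Emit:
{"name": "drive_tool", "arguments": {
  "rows": [
    [[0,0,0.0012],0],
    [[0,0,0.0008],0],
    [[0,0,0],0],
    [[0,0,0],0]
  ]
}}

```text
t: 46.6
tool_pos: [0.5978, -0.0286, 0.2351]
tool_rot: [3.138, 0.14, 0.002]
contact_force: [0.5, 1.3, 0.5]
opening: 0.0324
grip_force: 60.1
```

Emit:
{"name": "drive_tool", "arguments": {
  "rows": [
    [[0,0,0],0],
    [[0,0,0],0],
    [[0,0,0],0],
    [[0,0,0],0],
    [[0,0,0],0],
    [[0,0,-0.02],0],
    [[0,0,-0.04],0],
    [[0,0,-0.04],0],
    [[0,0,-0.04],0],
    [[0,0,0],0]
  ],
  "jaw": 0
}}

```text
t: 47.6
tool_pos: [0.5994, -0.0289, 0.3831]
tool_rot: [3.136, 0.139, 0.02]
contact_force: [0.9, 0.5, 1.0]
opening: 0.0854
grip_force: 0.0
```

Emit:
{"name": "drive_tool", "arguments": {
  "rows": [
    [[-0.04,0.02,0],0],
    [[-0.04,0.02,0],0],
    [[-0.03,0.02,0],0],
    [[0,0,0],0],
    [[0,0,0],0],
    [[0,0,0],0]
  ]
}}

```text
t: 48.2
tool_pos: [0.4937, -0.0978, 0.3742]
tool_rot: [-3.138, -0.14, 0.0]
contact_force: [1.0, -1.4, 0.3]
opening: 0.0855
grip_force: 0.0
```

```bash
python3 - <<'E'
from h import *
b=grab('wrist'); a=grab('scene')
print([proj(b,q).round() for q in [(.597,-.03,.215),(.585,.107,.215),(.626,.042,.094)]])
cv2.imwrite('pics/end.png',np.hstack([cv2.resize(a['image'][120:300,150:390],(400,300)),cv2.resize(b['image'],(400,300))]))
E
```

```text
[array([163.,  39.]), array([-51.,  39.]), array([121.,  16.])]
```

View pics/end.png

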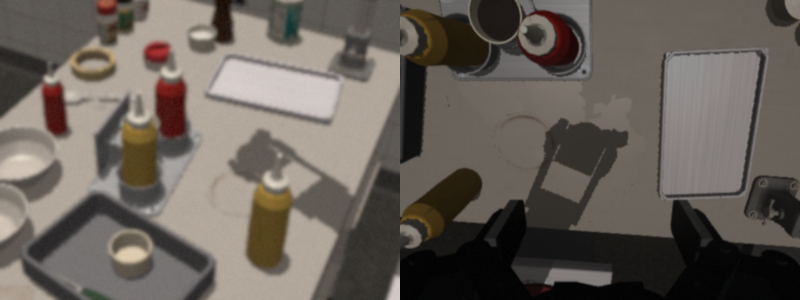

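Both bottles stand upright in their own collars, at (172,95) and (140,150). The empty ramekin is in the tub at (131,253), the pepper is on the step, and the red nozzle is where predicted. Handing in.

```bash
python3 -c "
from station import ctrl
print(ctrl.finish_job())"
```

```text
the job is handed in; nothing more can be done
None
```

I handed the job in at about 48 s, with no verdict returned: both bottles are back in their own collars, the full pepper ramekin is on the step, the empty one is in the tub, and the salt ramekin and timer were not touched.

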